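# Roll a battery cell one turn before the inspection camera on a hand-held paddle

## Task

The round battery cell on the inspection paddle must not be touched: take the paddle by its handle and carry it to the inspection camera, holding the cell up side-on at lens height inside the picture zone. There tip the paddle a little so that the cell rolls steadily from its end of the paddle into the camera's half, one turn in about two seconds, kept up for a little more than a full turn without stopping, racing or falling off, then bring it to rest there. Finish still holding the paddle up with the cell at rest in the picture zone, and leave everything else on the bench alone.

Things in the scene. Friction and masses are not known exactly. Their poses are not given: they have to be found in the camera images.
- paddle: inspection paddle, 0.40 kg: flat aluminium deck, 90 mm (x) by 300 mm (y), on four rubber feet, with a bar handle. Origin: below the deck's middle, level with the undersides of the feet (deck top 24 mm, deck underside 20 mm above it). x from handle to deck, y along the deck's length, z up. It starts standing on the bench, handle towards the robot, yaw at most 0.2 rad.
- deck_middle (a point): middle of the paddle's deck, on its top face (24 mm above the paddle's origin). A strip 4 mm wide and 10 mm high runs along each long side, 82 mm clear between them; both 90 mm ends (150 mm from here along the paddle's y) are fully open, with no stop, so the camera can look in. The paddle's centre of mass is about 15 mm from here towards the handle.
- paddle_grip (a point): middle of the paddle's black bar handle, 105 mm from the deck's middle (paddle x = -105 mm), 40 mm above the undersides of the feet. The bar is 16 mm wide (paddle y), 28 mm high and 105 mm long (paddle x); grip it from above across its width.
- cell: round solid battery cell, 32 mm diameter, 70 mm long, 0.145 kg. Origin: its centre; x: its axis, along the paddle's x. It lies loose on the deck, 80 to 115 mm from the middle on the -y side, and rolls along paddle y. Rolling resistance equals a slope of about 0.03 rad (it varies): tilted more, it gains 6.5 m/s2 per rad of excess; on a level deck it slows at 0.2 m/s2. A turn is 100 mm.
- scan_camera: grey inspection camera with a black lens barrel and white light ring (60 mm diameter) on a post and steel base plate, fixed to the bench at the robot's left. Origin: on the bench below the head. It looks level along its own -x, roughly to the world's -y; the lens axis is 160 mm above the bench, the lens front 80 mm from the origin. z up.
- focus (a point): middle of the camera's picture zone, on the lens axis, 200 mm in front of the lens, 160 mm above the bench. Its axes are the camera's: it looks along -x, y across, z up. The zone reaches 120 mm from here along the lens axis either way, 30 mm sideways and 25 mm up and down; the cell's centre must be in it while it rolls and at the end.
- spare_cell: bystander: a second cell of the same size, standing on end on the bench. Origin: centre of its underside.
- fan_module: bystander: flat black laptop fan, 72 by 66 by 10 mm. Origin: centre of its underside.
- tape_roll: bystander: amber roll of tape, 60 mm diameter, 19 mm high, lying flat. Origin: centre of its underside.
- flux_jar: bystander: small amber jar, 48 mm diameter, 45 mm high. Origin: centre of its underside.
- screwdriver: bystander: screwdriver, 170 mm long, lying on the bench.
- screw_tray: bystander: white square screw tray, 105 by 105 by 20 mm. Origin: centre of its underside.
- spudger: bystander: black plastic prying stick, 150 mm long, lying on the bench.
Mind the look-alikes: they are no part of the job. Leave any yellow look-alike of the scan_camera alone.

How it is judged:
By the outcome, as a careful person would: the job done as asked, in the order asked, and still so for the second after the job is handed in, while the arm keeps its last pose, push and grip.
It also fails if it takes over 54 s, if anything falls off the work surface, if the arm or the gripper's body presses on something with over 40 N, if the wrist force passes 120 N, or if a joint passes its speed limit or range.

## Robot

A 6-joint arm with a two-finger parallel gripper is mounted at the origin on the work surface. World frame = base frame: x ahead of the robot, y to its left, z up, the work surface at z = 0. Lengths are in mm, angles in rad, forces in N, time in s.
With the tool pointing down it reaches from about 425 to 1125 mm from the base axis. Payload 14.9 kg.
Tool frame: the origin (TCP) lies at the very end of the fingers, on their centre line; the grasp point (between the pads) lies bot.grasp_offset behind it (bot.grasp_offset is the distance from the TCP to the grasp point, in mm); z points along the fingers, y is the direction in which the jaws open and shut (so a half turn about z gives the same grasp; the last joint's range is limited). The gripper opens to 91 mm and grips with 3 to 60 N. Pads are 32 mm wide; open, the fingers measure 118 mm over their backs; the gripper's body (76 mm by 178 mm) begins 60 mm behind the grasp point.
Start: joints at [-1.228, 0.379, 1.734, -0, 1.028, -0.033], TCP at [256.908, -651.165, 213.932] pointing down, gripper open.
Joint ranges: [-2.77, 2.77], [-0.74, 2.19], [0, 2.66], [-1.06, 4.2], [0.31, 2.87], [-3.08, 3.08]. Speed limits (rad/s): [1.89, 1.89, 2.39, 3.14, 3.14, 3.14].

## Interface

Orientations are given as a unit quaternion [x, y, z, w].
In Python, from cell import bot gives the robot as it stands. The module is installed in compiled form; this text tells all that it offers.
- The arm moves only by the tool servo_tool, never from a script. Its argument "increments" is a list of rows, each a list of 4 numbers: the shift along the tool's x, y, z in mm, then the turn about the tool's z in rad. In form: [[x, y, z, roll], ...]. A call has 1 to 8 rows; each row shifts and turns the commanded pose from where the row before left it, along the tool's axes as they then stand; what a row does not reach is not made up. A row lasts 1/10 s, in which the tool goes at most 50 mm and 8.59 degrees, less where a joint would pass 70% of its speed; a pose out of reach is approached as far as the arm can. A call with a gripper value outside its range is refused whole. "hand" is the closure, from -1 (fully open) to 1 (shut), so that 0 is half open, set as the call begins (left out, the last holds). The fingers move at their own pace and stop on an object; the grip force is fixed at half the most. Time passes only in rows, so rows that do not move let the fingers close. It gives the time, the measured TCP pose, the force and the opening at its end, in the units of the state.
- bot.sense(): the state, without advancing time (a new reading comes with each control period).
- bot.grab_frame(name): name is "scene" or "top"; returns a dict with "color" (400x640x3 uint8, blue, green, red), "fx", "fy", "cx", "cy" (pixels), "D" ([k1, k2, p1, p2, k3] as OpenCV has them; the pictures are not rectified), "world_to_cam" (4x4, takes a point from world to camera coordinates). Camera axes: x right, y down, z forward; pixel columns grow to the right and rows downward; lengths in mm; the calibration is good to about 2 mm. A picture is of the moment at which its call begins. There is no depth.
- bot.hand_in(): hands the job in, once; it reports no verdict.
The state is a dict: "time": time; "joint_positions": joint angles; "dq": joint speeds; "effort": joint torques, N m; "tool_pos": TCP position; "tcp_rot": TCP orientation; "ft_force": force on the tool from outside, world axes, zero at the start; "torque": the same for the moment, N m; "width": finger opening in mm.
Only numpy, scipy, OpenCV 4.12 (cv2) and the standard library are available. Lean on these libraries where they do the work, as an engineer would, in place of code of your own. Each camera call takes 0.05 s, during which the arm holds its last target. There are 200 camera calls.

## Working session

There is one attempt and no reset: what is moved stays moved. The work goes in short steps, Python scripts to look and compute and a tool call to move; the robot and the scene stay as the last step left them, time stands still between calls to the robot, and variables do not carry over. Pictures are saved under pics/ and viewed, about 8 in all and at most 12, crops included, and the job is handed in when it is done.

Besides the shell and the picture viewer there is one more tool, called after ">>>" as name(argument=value, ...) on one line, values as JSON. servo_tool: Moves the arm, as the interface text tells. Its arguments: {"type":"object","properties":{"increments":{"type":"array","items":{"type":"array","items":{"type":"number"}}},"hand":{"type":"number"}},"required":["increments"]}

```bash
mkdir -p pics
cat > h.py <<'E'
import numpy as np, cv2
from cell import bot
def cam(f):
    K=np.array([[f['fx'],0,f['cx']],[0,f['fy'],f['cy']],[0,0,1.]]);return K,np.array(f['D'],float),np.array(f['world_to_cam'],float)
def proj(f,P):
    K,D,T=cam(f);return cv2.projectPoints(np.array(P,float).reshape(-1,3),cv2.Rodrigues(T[:3,:3])[0],T[:3,3],K,D)[0].reshape(-1,2)
def back(f,uv,z):
    K,D,T=cam(f);n=cv2.undistortPoints(np.array(uv,float).reshape(-1,1,2),K,D).reshape(-1,2)
    R=T[:3,:3];c=-R.T@T[:3,3];d=np.c_[n,np.ones(len(n))]@R
    return c+d*((np.reshape(z,(-1,))-c[2])/d[:,2])[:,None]
E
python3 - <<'E'
from h import *
print(bot.sense(),bot.grasp_offset)
for n in('scene','top'):
    f=bot.grab_frame(n);cv2.imwrite(f'pics/{n}0.png',f['color']);K,D,T=cam(f);print(n,K[0],D,-T[:3,:3].T@T[:3,3],T[:3,:3])
E
```

```text
{'time': 0.0, 'joint_positions': array([-1.22828831e+00,  3.79399949e-01,  1.73475732e+00, -1.06509839e-05,
        1.02848526e+00, -3.33406129e-02]), 'dq': array([-0.000185  ,  0.00097512,  0.00012723, -0.0003895 ,  0.00011191,
       -0.00064144]), 'effort': array([-8.40249177e-04, -7.63726473e+01, -4.34364974e+01,  6.50599063e-02,
        4.24110261e-02, -6.76454783e-05]), 'tool_pos': array([ 256.78213692, -650.79398607,  213.30589086]), 'tcp_rot': array([ 9.82393481e-01,  1.86822836e-01, -8.53300311e-05, -5.17978996e-04]), 'ft_force': array([ 0.16082574, -0.68350148,  0.25801687]), 'torque': array([-0.01681847,  0.01942973, -0.00767672]), 'width': 90.8984859636509} 18.8
scene [393.97709535   0.         317.55132798] [-0.02165136  0.          0.          0.          0.        ] [1024.74939119 -460.88804593 1007.42594784] [[ 0.6485894   0.76100493 -0.01425822]
 [ 0.5721494  -0.49981476 -0.65025401]
 [-0.50197297  0.41359002 -0.75958306]]
top [491.70239267   0.         322.70174379] [-0.06776295  0.          0.          0.          0.        ] [ 365.47824222  -26.25974314 1717.94492601] [[ 0.01896626 -0.99973099 -0.01335019]
 [-0.99820143 -0.01817437 -0.05712793]
 [ 0.05686993  0.01440969 -0.9982776 ]]
```

View pics/scene0.png

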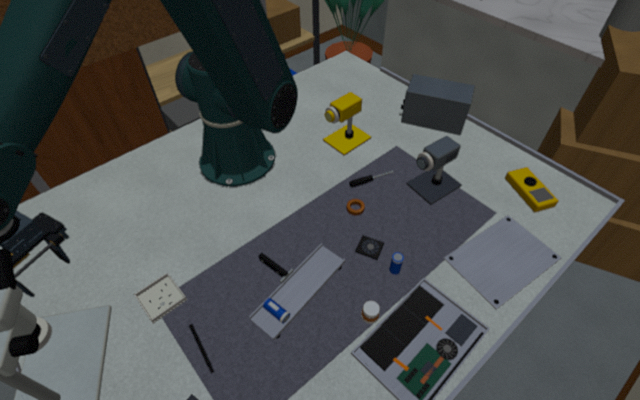

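View pics/top0.png

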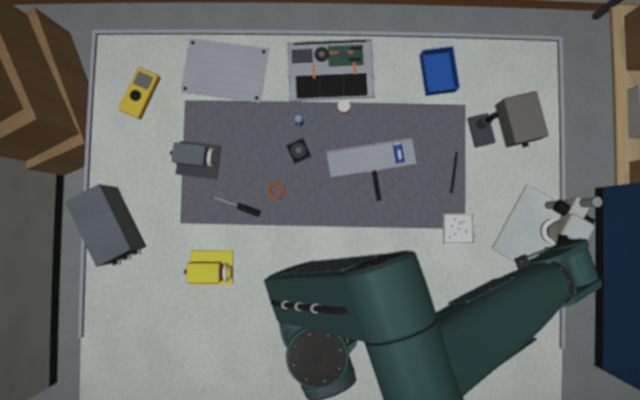

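Top view (2 pictures so far): deck around (371,157), cell (399,153), handle (377,185), grey camera with lens and ring at (198,155)/(209,156). Possible mix-ups for the camera are the yellow one at (210,267) and the grey boxes at (107,225) and (520,118). For the handle, they are the spudger (454,172), which is black and off the deck, and the screwdriver (238,206). For the cell it is the standing blue spare (298,119). One close crop should confirm this.

Run:
```python
from h import *
t=cv2.imread('pics/top0.png');s=cv2.imread('pics/scene0.png')
a=cv2.resize(t[125:210,315:425],None,fx=3.6,fy=3.6,interpolation=cv2.INTER_CUBIC)
b=cv2.resize(t[125:210,160:270],None,fx=3.6,fy=3.6,interpolation=cv2.INTER_CUBIC)
c=cv2.resize(s[235:345,235:355],None,fx=2.6,fy=2.6,interpolation=cv2.INTER_CUBIC)
d=cv2.resize(s[125:220,385:505],None,fx=2.6,fy=2.6,interpolation=cv2.INTER_CUBIC)
im=np.zeros((594,792,3),np.uint8);im[:306,:396]=a[:306];im[:306,396:]=b[:306];im[306:592,:312]=c[:286];im[306:553,396:708]=d[:247]
cv2.imwrite('pics/crop1.png',im)
```

```text
(no output)
```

View pics/crop1.png

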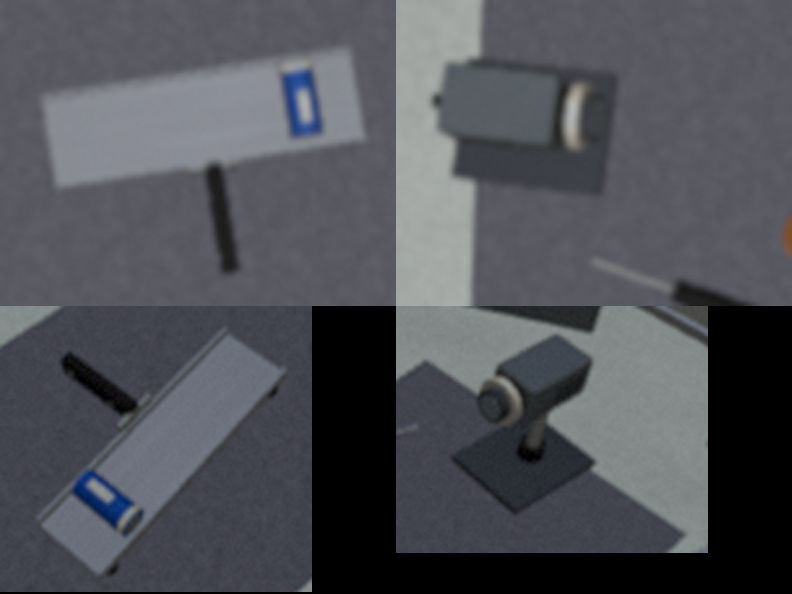

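The crop confirms the choice (picture 3): blue cell lying on the deck at the right (-y) end, bar handle towards the robot, grey camera with white ring looking right. Next I turn these pixels into positions.

```bash
cat >> h.py <<'E'
def tri(fs,uvs):
    A=[];b=[]
    for f,uv in zip(fs,uvs):
        K,D,T=cam(f);n=cv2.undistortPoints(np.array(uv,float).reshape(-1,1,2),K,D).ravel()
        for i in(0,1):
            r=T[i]-n[i]*T[2];A.append(r[:3]);b.append(-r[3])
    x,res,_,_=np.linalg.lstsq(np.array(A),np.array(b),rcond=None);return x
E
python3 - <<'E'
from h import *
t=bot.grab_frame('top');s=bot.grab_frame('scene')
T1=lambda p:np.c_[315+np.array(p)[:,0]/3.6,125+np.array(p)[:,1]/3.6]
T2=lambda p:np.c_[160+(np.array(p)[:,0]-396)/3.6,125+np.array(p)[:,1]/3.6]
S1=lambda p:np.c_[235+np.array(p)[:,0]/2.6,235+(np.array(p)[:,1]-306)/2.6]
S2=lambda p:np.c_[385+(np.array(p)[:,0]-396)/2.6,125+(np.array(p)[:,1]-306)/2.6]
c=back(t,T1([(42,94),(350,46),(366,139),(56,188)]),28);print('corners top',c.round(1).tolist(),c.mean(0))
print('len',np.linalg.norm(c[0]-c[1]),np.linalg.norm(c[3]-c[2]),np.linalg.norm(c[0]-c[3]),np.linalg.norm(c[1]-c[2]))
v=(c[0]-c[1]+c[3]-c[2]);print('yaw',np.arctan2(-v[0],v[1]))
c2=back(s,S1([(227,330),(286,371),(103,574),(38,520)]),30);print('corners scene',c2.round(1).tolist(),c2.mean(0))
v=(c2[0]-c2[3]+c2[1]-c2[2]);print('yaw',np.arctan2(-v[0],v[1]))
print('handle top',back(t,T1([(213,166),(231,271),(222,218)]),54).round(1).tolist())
print('handle scene',back(s,S1([(130,408),(66,358),(98,383)]),52).round(1).tolist())
print('cell',back(t,T1([(303,102)]),52),back(s,S1([(110,500)]),50))
print('ring tri',tri([t,s],[T2([(577,117)]),S2([(500,402)])]))
print('ring z160',back(t,T2([(577,117),(598,117)]),160),back(s,S2([(500,402),(490,403)]),160))
b=back(t,T2([(618,72),(603,193),(453,176)]),6);print('base top',b.round(1).tolist())
b=back(s,S2([(452,458),(596,462),(516,512)]),6);print('base scene',b.round(1).tolist())
h=back(t,T2([(445,63),(558,72),(555,145),(440,137)]),195);print('head',h.round(1).tolist())
E
```

```text
corners top [[600.2, -13.0, 28.0], [652.1, -308.7, 28.0], [562.4, -324.6, 28.0], [509.8, -28.0, 28.0]] [ 581.10202733 -168.57431787   28.        ]
len 300.22406725643526 301.21843528689993 91.65256899944606 91.16426481509482
yaw 0.17469200755174058
corners scene [[514.5, -25.7, 30.0], [599.4, -12.1, 30.0], [652.1, -304.4, 30.0], [564.5, -321.2, 30.0]] [ 582.64049624 -165.84462312   30.        ]
yaw 0.17286070899964312
handle top [[531.0, -175.7, 54.0], [432.3, -193.9, 54.0], [482.0, -184.8, 54.0]]
handle scene [[534.0, -178.9, 52.0], [437.6, -194.2, 52.0], [486.7, -186.4, 52.0]]
cell [[ 593.66343519 -260.40629391   52.        ]] [[ 603.40901744 -257.28785941   50.        ]]
ring tri [556.21679505 360.45049818 155.64212915]
ring z160 [[555.26550284 358.9800467  160.        ]
 [555.55278967 340.08240997 160.        ]] [[558.92959287 356.71953504 160.        ]
 [552.22355473 346.45733495 160.        ]]
base top [[619.0, 358.0, 6.0], [499.8, 368.9, 6.0], [514.0, 518.1, 6.0]]
base scene [[501.7, 372.6, 6.0], [632.5, 511.3, 6.0], [618.2, 362.3, 6.0]]
head [[596.9, 469.0, 195.0], [590.3, 368.5, 195.0], [526.2, 368.9, 195.0], [531.6, 470.9, 195.0]]
```

>>> servo_tool(increments=[[29,-38,0,0],[29,-38,0,0],[29,-38,0,0],[29,-38,0,0],[29,-38,0,0],[29,-38,0,0],[29,-38,0,0],[29,-38,0,0]], hand=0.3)

```text
time: 1.0
tool_pos: [361.2, -281.4, 214.0]
tcp_rot: [0.982, 0.187, 0.0, 0.0]
ft_force: [1.2, -0.1, 0.0]
width: 32.5
```

>>> servo_tool(increments=[[29,-38,0,0],[29,-38,0,0],[29,-38,0,0],[29,-38,0,0],[29,-38,0,0],[29,-38,0,0],[29,-38,0,0.1],[29,-38,0,0.1]])

```text
time: 1.8
tool_pos: [469.8, 85.4, 214.1]
tcp_rot: [0.996, 0.086, 0.0, -0.0]
ft_force: [1.1, -1.6, 0.6]
width: 32.0
```

```bash
cat >> h.py <<'E'
from scipy.spatial.transform import Rotation as Ro
def st():
    s=bot.sense();R=Ro.from_quat(s['tcp_rot']).as_matrix()
    print('t',round(s['time'],2),'q',s['joint_positions'].round(3),'pos',s['tool_pos'].round(1),'xang',round(np.arctan2(R[1,0],R[0,0]),4),'z',R[:,2].round(4),'w',round(s['width'],1),'F',s['ft_force'].round(1));return s,R
E
python3 -c "from h import *;st()"
```

```text
t 1.8 q [ 0.131  0.019  2.175 -0.     0.948  1.529] pos [469.8  85.4 214.1] xang 0.1723 z [ 3.e-04  0.e+00 -1.e+00] w 32.0 F [ 1.1 -1.6  0.6]
```

>>> servo_tool(increments=[[-30,0,0,0],[-30,0,0,0],[-30,0,0,0],[-30,0,0,0],[-30,0,0,0]])

```text
time: 2.3
tool_pos: [320.9, 56.8, 213.7]
tcp_rot: [0.996, 0.088, -0.0, 0.0]
ft_force: [-0.9, 0.0, -0.1]
width: 32.0
```

```bash
python3 -c "from h import *;st()"
```

```text
t 2.3 q [ 0.104 -0.293  2.439  0.     0.997  1.498] pos [320.9  56.8 213.7] xang 0.176 z [-4.e-04 -0.e+00 -1.e+00] w 32.0 F [-0.9  0.  -0.1]
```

>>> servo_tool(increments=[[-30,0,0,0],[-30,0,0,0],[-30,0,0,0],[-30,0,0,0],[-30,0,0,0],[-30,0,0,0]])

```text
time: 2.9
tool_pos: [174.9, 30.6, 211.5]
tcp_rot: [0.996, 0.088, -0.012, 0.001]
ft_force: [0.5, 0.1, 0.4]
width: 31.8
```

```bash
python3 -c "from h import *;st()"
```

```text
t 2.9 q [ 0.046 -0.738  2.658 -0.003  1.246  1.442] pos [174.9  30.6 211.5] xang 0.1754 z [-0.0243 -0.004  -0.9997] w 31.8 F [0.5 0.1 0.4]
```

>>> servo_tool(increments=[[30,0,0,0],[30,0,0,0],[30,0,0,0],[30,0,0,0]])

```text
time: 3.3
tool_pos: [294.9, 52.1, 208.7]
tcp_rot: [0.996, 0.088, -0.011, 0.001]
ft_force: [0.6, 0.4, 0.2]
width: 31.6
```

```bash
python3 -c "from h import *;st()"
```

```text
t 3.3 q [ 9.900e-02 -3.360e-01  2.477e+00 -2.000e-03  1.022e+00  1.494e+00] pos [294.9  52.1 208.7] xang 0.1759 z [-0.021  -0.0038 -0.9998] w 31.6 F [0.6 0.4 0.2]
```

>>> servo_tool(increments=[[20,33,10,0],[20,33,10,0],[20,33,10,0],[20,33,10,0],[20,33,10,0],[20,33,10,0],[22,34,10,0],[22,34,10,0]], hand=0.0)

```text
time: 4.1
tool_pos: [500.8, -183.1, 124.7]
tcp_rot: [0.996, 0.088, -0.011, 0.001]
ft_force: [-0.4, 0.3, 0.9]
width: 45.5
```

Run:
```python
from h import *
s,R=st()
print('to G in tool',R.T@(np.array([503.2,-180.9,21])-s['tool_pos']))
f=bot.grab_frame('scene');cv2.imwrite('pics/s2.png',cv2.resize(f['color'][200:370,190:390],None,fx=3.5,fy=3.5,interpolation=cv2.INTER_CUBIC))
```

```text
t 4.1 q [-0.388  0.259  2.1   -0.016  0.802  1.018] pos [ 500.8 -183.1  124.7] xang 0.1755 z [-0.0212 -0.0039 -0.9998] w 45.5 F [-0.4  0.3  0.9]
to G in tool [  4.97025687  -1.77141063 103.65241243]
```

View pics/s2.png

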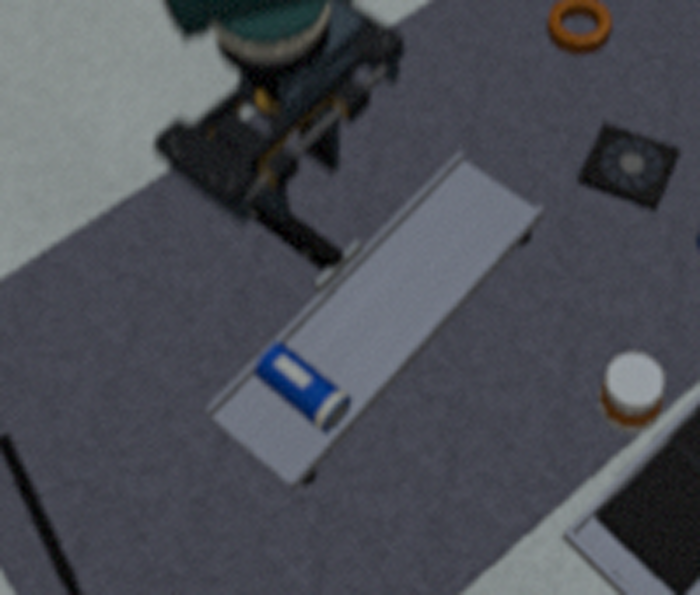

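Picture 4: the gripper is above the handle and its jaws straddle the bar. The cell is still at its end. I'm descending and closing.

>>> servo_tool(increments=[[1,-1,25,0],[1,-1,25,0],[1,0,20,0],[1,0,15,0],[0,0,10,0],[0,0,7,0],[0,0,0,0]])

```text
time: 4.85
tool_pos: [501.1, -179.4, 22.9]
tcp_rot: [0.996, 0.088, -0.011, 0.001]
ft_force: [0.1, 0.0, 0.9]
width: 45.4
```

>>> servo_tool(increments=[[0,0,0,0],[0,0,0,0],[0,0,0,0],[0,0,0,0],[0,0,0,0],[0,0,0,0]], hand=1)

```text
time: 5.45
tool_pos: [501.5, -179.6, 23.7]
tcp_rot: [0.996, 0.088, -0.011, 0.001]
ft_force: [-1.4, 0.2, 6.5]
width: 15.9
```

```bash
python3 -c "from h import *;st()"
```

```text
t 5.45 q [-0.382  0.44   2.11  -0.02   0.61   1.03 ] pos [ 501.5 -179.6   23.7] xang 0.1753 z [-0.0209 -0.0039 -0.9998] w 15.9 F [-1.4  0.2  6.5]
```

>>> servo_tool(increments=[[0,0,-2,0],[0,0,-4,0],[0,0,-5,0],[0,0,-2,0],[0,0,0,0],[0,0,0,0.01],[0,0,0,0.02],[0,0,0,0.03]])

```text
time: 6.25
tool_pos: [501.4, -179.3, 36.1]
tcp_rot: [0.998, 0.057, -0.011, 0.001]
ft_force: [-0.3, 0.1, -5.9]
width: 16.2
```

```bash
python3 -c "
from h import *;st()
f=bot.grab_frame('scene');cv2.imwrite('pics/s3.png',cv2.resize(f['color'][200:370,190:390],None,fx=3.5,fy=3.5,interpolation=cv2.INTER_CUBIC))"
```

```text
t 6.25 q [-0.381  0.416  2.111 -0.019  0.634  1.091] pos [ 501.4 -179.3   36.1] xang 0.1139 z [-0.0217 -0.0036 -0.9998] w 16.2 F [-0.3  0.1 -5.9]
```

View pics/s3.png

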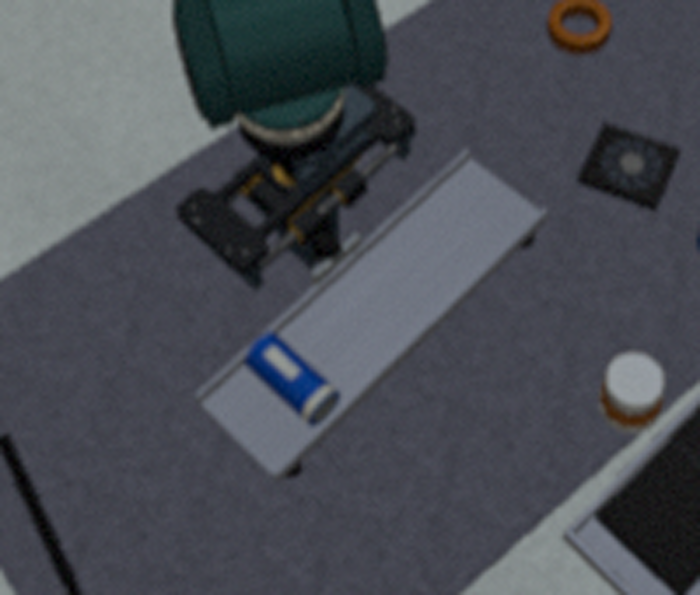

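Picture 5: the paddle is lifted level and the cell hasn't moved. I'll turn it to about -0.18 rad, set it down, and regrasp with a leaning tool so that a turn about the tool's z tips the deck.

>>> servo_tool(increments=[[0,0,0,0.02],[0,0,0,0.035],[0,0,0,0.045],[0,0,0,0.05],[0,0,0,0.05],[0,0,0,0.04],[0,0,0,0.03],[0,0,0,0.02]])

```text
time: 7.1
tool_pos: [501.5, -179.4, 36.2]
tcp_rot: [0.996, -0.088, -0.011, 0.003]
ft_force: [0.1, 0.1, -4.1]
width: 15.8
```

>>> servo_tool(increments=[[0,0,0,0.005],[0,0,2,0],[0,0,4,0],[0,0,4,0],[0,0,2,0],[0,0,1,0],[0,0,0,0]])

```text
time: 7.8
tool_pos: [501.1, -179.4, 23.6]
tcp_rot: [0.996, -0.09, -0.011, 0.003]
ft_force: [-5.0, 0.4, 8.0]
width: 15.9
```

```bash
python3 -c "from h import *;st()"
```

```text
t 7.8 q [-0.382  0.44   2.11  -0.02   0.611  1.385] pos [ 501.1 -179.4   23.6] xang -0.1794 z [-0.0222 -0.0034 -0.9997] w 15.9 F [-5.   0.4  8. ]
```

>>> servo_tool(increments=[[0,0,0,0],[0,0,0,0],[0,0,0,0],[0,0,0,0],[0,0,-15,0],[0,0,-30,0],[0,0,-45,0],[0,0,-45,0]], hand=0.0)

```text
time: 8.6
tool_pos: [503.8, -178.8, 160.5]
tcp_rot: [0.996, -0.089, -0.011, 0.003]
ft_force: [0.3, -0.2, 0.8]
width: 45.5
```

>>> servo_tool(increments=[[20,-20,-40,0],[20,-20,-40,0],[30,-20,-35,0],[30,-26,-30,0],[45,0,-20,0],[48,0,0,0],[48,0,0,0],[48,0,0,0]])

```text
time: 9.4
tool_pos: [808.7, -145.4, 318.1]
tcp_rot: [0.996, -0.089, -0.01, 0.003]
ft_force: [0.3, -0.3, 1.2]
width: 45.4
```

>>> servo_tool(increments=[[48,0,0,0],[48,0,0,0],[48,0,0,0],[48,0,0,0],[48,0,0,0],[48,0,0,0]])

```text
time: 10.0
tool_pos: [1062.1, -191.5, 313.6]
tcp_rot: [0.996, -0.089, -0.011, 0.003]
ft_force: [0.5, -0.0, 0.1]
width: 45.5
```

```bash
python3 -c "from h import *;st()"
```

```text
t 10.0 q [-0.198  1.055  0.459 -0.008  1.647  1.551] pos [1062.1 -191.5  313.6] xang -0.1792 z [-0.0215 -0.0038 -0.9998] w 45.5 F [ 0.5 -0.   0.1]
```

>>> servo_tool(increments=[[30,0,0,0],[30,0,0,0],[30,0,0,0],[30,0,0,0],[30,0,0,0]])

```text
time: 10.5
tool_pos: [1119.8, -202.3, 296.4]
tcp_rot: [0.996, -0.089, 0.016, 0.005]
ft_force: [1.1, -0.2, 1.2]
width: 45.7
```

```bash
python3 -c "from h import *;st()"
```

```text
t 10.5 q [-0.198  1.319  0.002 -0.007  1.787  1.551] pos [1119.8 -202.3  296.4] xang -0.1789 z [ 0.0316 -0.0134 -0.9994] w 45.7 F [ 1.1 -0.2  1.2]
```

>>> servo_tool(increments=[[40,0,0,0],[40,0,0,0],[40,0,0,0],[40,0,0,0]])

```text
time: 10.9
tool_pos: [1148.4, -207.7, 281.5]
tcp_rot: [0.994, -0.089, 0.064, 0.01]
ft_force: [-0.1, -0.7, -0.5]
width: 45.7
```

```bash
python3 -c "from h import *;st()"
```

```text
t 10.9 q [-1.980e-01  1.334e+00  1.000e-03 -5.000e-03  1.678e+00  1.551e+00] pos [1148.4 -207.7  281.5] xang -0.1781 z [ 0.125  -0.0303 -0.9917] w 45.7 F [-0.1 -0.7 -0.5]
```

>>> servo_tool(increments=[[40,0,0,0],[40,0,0,0],[40,0,0,0],[40,0,0,0],[40,0,0,0],[40,0,0,0]])

```text
time: 11.5
tool_pos: [1185.4, -214.4, 284.6]
tcp_rot: [0.987, -0.088, 0.133, 0.016]
ft_force: [0.1, -0.3, -0.2]
width: 45.7
```

```bash
python3 -c "
from h import *;s,R=st();print(R[2])
print('above G',R.T@(np.array([470,-173.5,130])-s['tool_pos']))"
```

```text
t 11.5 q [-0.198  1.337  0.002 -0.002  1.534  1.551] pos [1185.4 -214.4  284.6] xang -0.1771 z [ 0.2595 -0.0543 -0.9642] w 45.7 F [ 0.1 -0.3 -0.2]
[ 0.26505124  0.00745451 -0.96420551]
above G [-726.95259017   86.02261578  -38.81283491]
```

>>> servo_tool(increments=[[-20,5,-2,0],[-40,5,-2,0],[-47,5,-2,0],[-47,5,-2,0],[-47,5,-2,0],[-47,5,-2,0],[-47,5,-2,0],[-47,5,-2,0]])

```text
time: 12.3
tool_pos: [931.6, -200.7, 229.0]
tcp_rot: [0.987, -0.088, 0.133, 0.016]
ft_force: [1.3, -0.9, 0.5]
width: 45.8
```

>>> servo_tool(increments=[[-47,6,-2,0],[-47,6,-2,0],[-47,6,-2,0],[-47,6,-2,0],[-47,6,-2,0],[-47,6,-2,0],[-40,6,0,0],[-20,4,0,0]])

```text
time: 13.1
tool_pos: [594.5, -187.1, 149.9]
tcp_rot: [0.987, -0.088, 0.132, 0.016]
ft_force: [0.5, -0.1, 0.3]
width: 45.7
```

Run:
```python
from h import *
s,R=st();print(R[2]);p=s['tool_pos']
print('pre',R.T@(np.array([476.5,-174.3,120.7])-p),'final',R.T@(np.array([502.4,-179.7,24.3])-p))
t=bot.grab_frame('top');f=bot.grab_frame('scene')
a=cv2.resize(t['color'][120:220,310:430],None,fx=3.3,fy=3.3,interpolation=cv2.INTER_CUBIC)
b=cv2.resize(f['color'][220:340,215:360],None,fx=2.75,fy=2.75,interpolation=cv2.INTER_CUBIC)
im=np.zeros((340,800,3),np.uint8);im[:330,:396]=a;im[:330,400:799]=b[:330];cv2.imwrite('pics/m4.png',im)
```

```text
t 13.1 q [-0.36   0.255  2.066  0.076  0.559  1.331] pos [ 594.5 -187.1  149.9] xang -0.1772 z [ 0.2573 -0.054  -0.9648] w 45.7 F [ 0.5 -0.1  0.3]
[ 0.26283396  0.00750941 -0.96481186]
pre [-121.94507101    8.22346912   -2.85915717] final [-121.76577359    8.19539901   97.10532185]
```

View pics/m4.png

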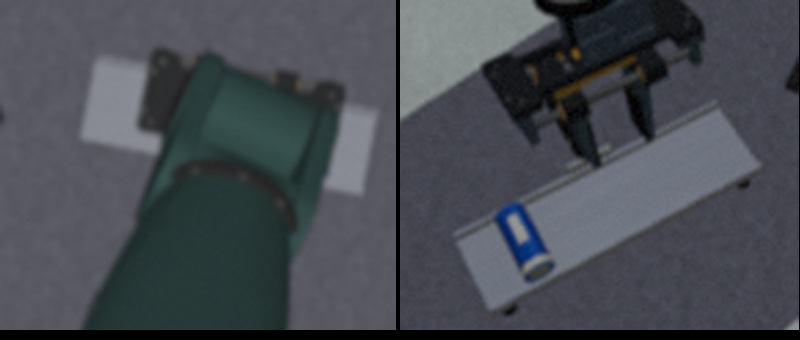

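Picture 6: the paddle is standing at the new yaw and the cell is still at its -y end. Moving to the pre-grasp point, then down along the leaning tool axis.

>>> servo_tool(increments=[[-35,3,0,0],[-40,3,0,0],[-32,2,0,0],[-15,0,0,0],[0,0,0,0]])

```text
time: 13.7
tool_pos: [479.8, -174.6, 118.5]
tcp_rot: [0.987, -0.088, 0.132, 0.016]
ft_force: [0.2, -0.9, 0.7]
width: 45.7
```

Run:
```python
from h import *
s,R=st();p=s['tool_pos']
print('final',R.T@(np.array([502.4,-179.7,24.3])-p))
f=bot.grab_frame('scene')
u=lambda q:[[215+(x-400)/2.75,220+y/2.75] for x,y in q]
c=back(f,u([(457,236),(716,105),(761,165),(490,307)]),30);m=c.mean(0);v=(c[1]-c[0]+c[2]-c[3]);v/=np.linalg.norm(v)
k=back(f,u([(526,240)]),52)[0];print(m,np.arctan2(-v[0],v[1]),'cell y',(k-m)@v,k)
```

```text
t 13.7 q [-0.425  0.143  2.29   0.131  0.451  1.214] pos [ 479.8 -174.6  118.5] xang -0.1773 z [ 0.2578 -0.0541 -0.9647] w 45.7 F [ 0.2 -0.9  0.7]
final [-2.51024729  0.24205005 96.97726114]
[ 580.5785339 -193.2513844   30.       ] -0.184972103044856 cell y -93.39651553409408 [ 570.90149987 -286.45808596   52.        ]
```

>>> servo_tool(increments=[[-2,0,22,0],[0,0,25,0],[0,0,20,0],[0,0,15,0],[0,0,9,0],[0,0,5,0],[0,0,0,0]])

```text
time: 14.45
tool_pos: [506.4, -181.8, 35.6]
tcp_rot: [0.988, -0.088, 0.124, 0.012]
ft_force: [0.1, -0.5, -0.2]
width: 45.5
```

>>> servo_tool(increments=[[0,0,0,0],[0,0,0,0],[0,0,0,0],[0,0,0,0],[0,0,0,0]], hand=1)

```text
time: 14.95
tool_pos: [505.5, -181.4, 35.4]
tcp_rot: [0.988, -0.088, 0.124, 0.012]
ft_force: [-1.5, 1.6, 7.5]
width: 15.8
```

Run:
```python
from h import *
s,R=st();p=s['tool_pos'];print(R[2])
# target: deck middle at focus+12 along lens axis, yaw about -0.15
for yaw in(-.18,-.05):
  x=np.array([np.cos(yaw),np.sin(yaw),0]);m=np.array([539+.082*12,150+12,144])
  tcp=m-x*82+np.array([0,0,-(24-24.3)]);print(yaw,tcp,R.T@(tcp-p))
```

```text
t 14.95 q [-0.417  0.359  2.238  0.192  0.307  1.154] pos [ 505.5 -181.4   35.4] xang -0.1766 z [ 0.2433 -0.0446 -0.9689] w 15.8 F [-1.5  1.6  7.5]
[ 0.24734684  0.00112175 -0.96892636]
-0.18 [459.30881719 176.68042502 144.3       ] [ -78.11548492 -344.25424703 -132.6943408 ]
-0.05 [458.08647865 166.09829188 144.3       ] [ -77.4795769  -333.62218354 -132.5196977 ]
```

>>> servo_tool(increments=[[0.5,0,-2,0],[1,0,-4,0],[1,0,-4,0],[1,0,-4,0],[0.5,0,-2,0],[0,0,0,0]])

```text
time: 15.55
tool_pos: [505.6, -181.5, 52.1]
tcp_rot: [0.988, -0.088, 0.124, 0.012]
ft_force: [0.5, 0.7, -5.4]
width: 15.9
```

Run:
```python
from h import *
s,R=st();print(R[2],s['torque'])
f=bot.grab_frame('scene')
cv2.imwrite('pics/m5.png',cv2.resize(f['color'][200:360,210:370],None,fx=3.7,fy=3.7,interpolation=cv2.INTER_CUBIC))
```

```text
t 15.55 q [-0.417  0.323  2.239  0.174  0.341  1.174] pos [ 505.6 -181.5   52.1] xang -0.1769 z [ 0.2437 -0.0448 -0.9688] w 15.9 F [ 0.5  0.7 -5.4]
[ 0.24773305  0.00118587 -0.96882761] [0.23610501 0.73090869 0.00088602]
```

View pics/m5.png

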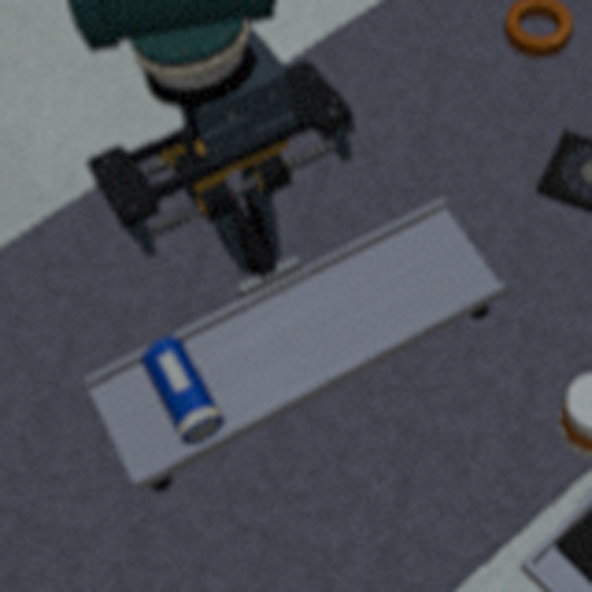

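```bash
cat >> h.py <<'E'
from scipy.optimize import least_squares
def fitdeck(f,uv,p0,pos_sig=3):
    # paddle-frame corners (strip tops) order: robot side -y, robot side +y, far +y, far -y
    C=np.array([[-45,-150,34],[-45,150,34],[45,150,34],[45,-150,34.]])
    def res(p):
        R=Ro.from_euler('ZYX',p[3:6]).as_matrix();return np.r_[(proj(f,C@R.T+p[:3])-uv).ravel(),(p[:3]-p0[:3])/pos_sig]
    r=least_squares(res,p0);return r.x,r.fun
E
python3 - <<'E'
from h import *
f=bot.grab_frame('scene')
uv=np.array([[210+x/3.7,200+y/3.7] for x,y in [(87,382),(443,201),(503,290),(138,485)]])
p,r=fitdeck(f,uv,np.array([581,-194,16.7,-.18,0,0]));print(p.round(3),r.round(2))
E
```

```text
[ 5.81699e+02 -1.95668e+02  1.51460e+01 -1.61000e-01  2.00000e-02
 -3.70000e-02] [-0.56 -0.53 -0.25 -0.07  0.93 -0.38  0.13  0.29  0.23 -0.56 -0.52]
```

Picture 7: the paddle is up, close to level in the leaning grip, with the cell unmoved. Now I lift and carry it smoothly, keeping acceleration along the deck under the rolling threshold.

>>> servo_tool(increments=[[1.3,0,-5,0],[3,0,-12,0],[4.6,0,-18,0],[5,0,-20,0],[4.6,0,-18,0],[3.6,0,-14,0],[2,0,-8,0],[0.5,0,-2,0]])

```text
time: 16.45
tool_pos: [505.7, -181.5, 153.1]
tcp_rot: [0.988, -0.088, 0.125, 0.012]
ft_force: [-0.1, 0.3, -5.5]
width: 15.8
```

>>> servo_tool(increments=[[-0.4,-1.5,-0.1,0],[-0.9,-3,-0.3,0],[-1.3,-4.5,-0.4,0],[-1.8,-6,-0.5,0],[-2.2,-7.5,-0.6,0],[-2.7,-9,-0.8,0],[-3.1,-10.5,-0.9,0],[-3.5,-12,-1,0]])

```text
time: 17.25
tool_pos: [498.4, -124.2, 152.2]
tcp_rot: [0.988, -0.088, 0.124, 0.012]
ft_force: [-0.1, 0.5, -4.9]
width: 16.1
```

>>> servo_tool(increments=[[-4,-13.5,-1.2,0],[-4.4,-15,-1.3,0],[-4.4,-15,-1.3,0],[-4.4,-15,-1.3,0],[-4.4,-15,-1.3,0],[-4.4,-15,-1.3,0],[-4.4,-15,-1.3,0],[-4.4,-15,-1.3,0]])

```text
time: 18.05
tool_pos: [483.4, -0.9, 153.5]
tcp_rot: [0.988, -0.088, 0.124, 0.011]
ft_force: [0.6, 0.3, -5.1]
width: 15.8
```

>>> servo_tool(increments=[[-4.4,-15,-1.3,0],[-4.4,-15,-1.3,0],[-4.4,-15,-1.3,0],[-4.4,-15,-1.3,0],[-4.4,-15,-1.3,0],[-4,-13.5,-1.2,0],[-3.5,-12,-1,0],[-3.1,-10.5,-0.9,0]])

```text
time: 18.85
tool_pos: [469.4, 114.3, 154.7]
tcp_rot: [0.988, -0.088, 0.124, 0.011]
ft_force: [-0.2, -0.3, -4.6]
width: 16.0
```

>>> servo_tool(increments=[[-3,-10,-0.9,0],[-2.7,-9,-0.8,0],[-2.4,-8,-0.7,0],[-2.1,-7,-0.6,0],[-1.8,-6,-0.5,0],[-1.5,-5,-0.4,0],[-1.2,-4,-0.3,0],[-0.7,-2.5,-0.2,0]])

```text
time: 19.65
tool_pos: [463.2, 166.8, 154.9]
tcp_rot: [0.988, -0.088, 0.124, 0.012]
ft_force: [0.2, -0.2, -4.5]
width: 15.8
```

>>> servo_tool(increments=[[0,-1,0,0],[0,0,0,0]])

```text
time: 19.85
tool_pos: [463.4, 167.6, 155.0]
tcp_rot: [0.988, -0.088, 0.124, 0.012]
ft_force: [0.0, 0.1, -5.9]
width: 16.0
```

Run:
```python
from h import *
s,R=st();print(R[2])
t=bot.grab_frame('top');f=bot.grab_frame('scene')
np.save('f7.npy',f['color'])
a=cv2.resize(t['color'][100:230,190:350],None,fx=2.4,fy=2.4,interpolation=cv2.INTER_CUBIC)
b=cv2.resize(f['color'][90:290,310:500],None,fx=2.1,fy=2.1,interpolation=cv2.INTER_CUBIC)
im=np.zeros((430,800,3),np.uint8);im[:a.shape[0],:a.shape[1]]=a;im[:b.shape[0],395:395+b.shape[1]]=b;cv2.imwrite('pics/m6.png',im)
```

```text
t 19.85 q [ 0.37   0.062  2.285 -0.234  0.594  2.299] pos [463.4 167.6 155. ] xang -0.1769 z [ 0.2432 -0.0446 -0.969 ] w 16.0 F [ 0.   0.1 -5.9]
[ 0.24721953  0.00107623 -0.9689589 ]
```

View pics/m6.png

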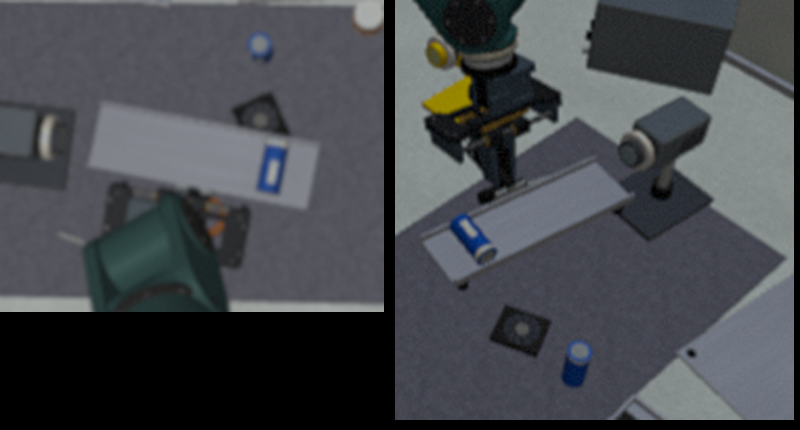

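Picture 8: paddle and cell are at the camera, cell at its end, bystanders clear, and a gap of about 35 mm to the lens. Next I set up a cell tracker.

```bash
cat > tr.py <<'E'
from h import *
import sys,json,os
def blob(f,P,rad):
    c=proj(f,[P])[0];g=cv2.cvtColor(f['color'],cv2.COLOR_BGR2HSV)
    m=((g[...,0]>100)&(g[...,0]<125)&(g[...,1]>120)&(g[...,2]>60)).astype(np.uint8)
    yy,xx=np.mgrid[:400,:640];m[np.hypot(xx-c[0],yy-c[1])>rad]=0
    m=cv2.morphologyEx(m,cv2.MORPH_CLOSE,np.ones((5,5)))
    M=cv2.moments(m,True);return (M['m10']/M['m00'],M['m01']/M['m00']),M['m00']
s=bot.sense();R=Ro.from_quat(s['tcp_rot']).as_matrix();p=s['tool_pos'];ya=np.arctan2(R[1,0],R[0,0])
xp=np.array([np.cos(ya),np.sin(ya),0]);yp=np.array([-np.sin(ya),np.cos(ya),0])
L=json.load(open('tr.json')) if os.path.exists('tr.json') else []
last=L[-1][1] if L else -93
guess=p+76*xp+last*yp;guess[2]=168
out=[]
for n,rad in(('top',35),('scene',50)):
    f=bot.grab_frame(n);uv,a=blob(f,guess,rad);w=back(f,[uv],168)[0];out.append(((w-p)@yp,(w-p)@xp,a,w))
y=out[0][0];t=round(s['time'],2)
w=out[0][3];lat=(w[0]-539-.082*(w[1]-150));L.append([t,y,out[1][0]]);json.dump(L,open('tr.json','w'))
print('t',t,'yaw',round(ya,3),'slopeY',(-R[2,1]).round(4),'yd top/scene',[o[0].round(1) for o in out],'xd',[o[1].round(1) for o in out],'area',[o[2] for o in out],'w',w.round(0),'lat',round(lat,1),'tcp',p.round(1),'qmin',s['joint_positions'][4].round(3))
for i in(1,2):
    if len(L)>i: print('v',((np.array(L[-1][1:])-L[-1-i][1:])/(t-L[-1-i][0])).round(1))
E
python3 tr.py; python3 tr.py
```

```text
t 19.95 yaw -0.177 slopeY -0.0011 yd top/scene [np.float64(-95.5), np.float64(-99.5)] xd [np.float64(75.1), np.float64(70.0)] area [118.0, 188.0] w [520.  60. 168.] lat -11.2 tcp [463.4 167.4 155. ] qmin 0.594
t 20.05 yaw -0.177 slopeY -0.0011 yd top/scene [np.float64(-95.4), np.float64(-99.3)] xd [np.float64(75.3), np.float64(71.3)] area [119.0, 196.0] w [521.  60. 168.] lat -11.0 tcp [463.4 167.4 155. ] qmin 0.594
v [1.4 1.7]
```

>>> servo_tool(increments=[[0,0,0,-0.01],[0,0,0,-0.02],[0,0,0,-0.02],[0,0,0,-0.02],[0,0,0,-0.01],[0,0,0,0]])

```text
time: 20.75
tool_pos: [463.3, 167.6, 155.0]
tcp_rot: [0.991, -0.048, 0.123, 0.017]
ft_force: [-0.0, -0.2, -5.2]
width: 15.9
```

```bash
python3 tr.py
```

```text
t 20.75 yaw -0.094 slopeY -0.0209 yd top/scene [np.float64(-95.4), np.float64(-98.5)] xd [np.float64(73.6), np.float64(68.2)] area [102.0, 197.0] w [528.  66. 168.] lat -4.4 tcp [463.3 167.6 155. ] qmin 0.594
v [0.  1.1]
v [0.2 1.2]
```

>>> servo_tool(increments=[[0,0,0,-0.015],[0,0,0,-0.015],[0,0,0,0]])

```text
time: 21.15
tool_pos: [463.4, 167.6, 155.0]
tcp_rot: [0.992, -0.033, 0.123, 0.018]
ft_force: [-0.9, 0.9, -5.9]
width: 16.3
```

```bash
python3 tr.py
```

```text
t 21.15 yaw -0.063 slopeY -0.0284 yd top/scene [np.float64(-95.3), np.float64(-100.6)] xd [np.float64(74.7), np.float64(70.1)] area [118.0, 163.0] w [532.  68. 168.] lat -0.3 tcp [463.4 167.6 155. ] qmin 0.594
v [ 0.2 -5.1]
v [ 0.1 -1.2]
```

>>> servo_tool(increments=[[0,0,0,-0.02],[0,0,0,0],[0,0,0,0]])

```text
time: 21.55
tool_pos: [463.4, 167.6, 155.0]
tcp_rot: [0.992, -0.023, 0.123, 0.02]
ft_force: [-0.3, 0.3, -4.5]
width: 15.5
```

```bash
python3 tr.py
```

```text
t 21.55 yaw -0.043 slopeY -0.0331 yd top/scene [np.float64(-94.0), np.float64(-95.2)] xd [np.float64(75.1), np.float64(69.0)] area [95.0, 171.0] w [534.  70. 168.] lat 1.9 tcp [463.4 167.6 155. ] qmin 0.594
v [ 3.1 13.5]
v [1.7 4.2]
```

>>> servo_tool(increments=[[0,0,0,-0.01],[0,0,0,0]])

```text
time: 21.85
tool_pos: [463.4, 167.6, 155.0]
tcp_rot: [0.992, -0.018, 0.123, 0.02]
ft_force: [0.2, -0.5, -5.0]
width: 16.1
```

```bash
python3 tr.py
```

```text
t 21.85 yaw -0.032 slopeY -0.0357 yd top/scene [np.float64(-87.3), np.float64(-87.7)] xd [np.float64(73.2), np.float64(69.1)] area [114.0, 189.0] w [534.  78. 168.] lat 0.7 tcp [463.4 167.6 155. ] qmin 0.594
v [22.6 25. ]
v [11.5 18.5]
```

>>> servo_tool(increments=[[0,-1.5,0,0.02],[0,-1.1,0,0.015],[0,-0.7,0,0.01]])

```text
time: 22.25
tool_pos: [463.6, 171.0, 154.9]
tcp_rot: [0.991, -0.041, 0.123, 0.017]
ft_force: [0.5, 0.6, -5.6]
width: 15.7
```

```bash
python3 tr.py
```

```text
t 22.25 yaw -0.08 slopeY -0.0241 yd top/scene [np.float64(-72.8), np.float64(-75.0)] xd [np.float64(72.9), np.float64(69.0)] area [145.0, 201.0] w [530.  93. 168.] lat -3.9 tcp [463.6 171.  154.9] qmin 0.595
v [36.1 31.7]
v [30.3 28.8]
```

>>> servo_tool(increments=[[0,0.7,0,-0.01],[0,0,0,0]])

```text
time: 22.55
tool_pos: [463.4, 170.1, 154.9]
tcp_rot: [0.992, -0.035, 0.123, 0.018]
ft_force: [-0.1, -0.8, -5.4]
width: 15.9
```

```bash
python3 tr.py
```

```text
t 22.55 yaw -0.068 slopeY -0.0272 yd top/scene [np.float64(-65.6), np.float64(-68.7)] xd [np.float64(73.0), np.float64(69.9)] area [148.0, 202.0] w [532. 100. 168.] lat -3.0 tcp [463.4 170.1 154.9] qmin 0.595
v [24.  21.1]
v [30.9 27.2]
```

>>> servo_tool(increments=[[0,2,0,-0.03],[0,1.4,0,-0.02]])

```text
time: 22.85
tool_pos: [463.3, 166.7, 155.0]
tcp_rot: [0.992, -0.01, 0.123, 0.021]
ft_force: [0.6, 0.3, -5.5]
width: 15.9
```

```bash
python3 tr.py
```

```text
t 22.85 yaw -0.016 slopeY -0.0395 yd top/scene [np.float64(-60.5), np.float64(-62.7)] xd [np.float64(73.6), np.float64(68.4)] area [147.0, 199.0] w [536. 105. 168.] lat 0.6 tcp [463.3 166.7 155. ] qmin 0.593
v [17.1 19.8]
v [20.6 20.4]
```

>>> servo_tool(increments=[[0,0,0,0],[0,0,0,0]])

```text
time: 23.15
tool_pos: [463.3, 166.8, 155.0]
tcp_rot: [0.992, -0.011, 0.123, 0.021]
ft_force: [0.5, -0.4, -5.6]
width: 15.5
```

```bash
python3 tr.py
```

```text
t 23.15 yaw -0.018 slopeY -0.0391 yd top/scene [np.float64(-51.2), np.float64(-52.7)] xd [np.float64(73.3), np.float64(68.6)] area [146.0, 195.0] w [536. 114. 168.] lat -0.4 tcp [463.3 166.8 155. ] qmin 0.593
v [30.9 33.5]
v [24.  26.7]
```

>>> servo_tool(increments=[[0,-1.5,0,0.02],[0,-1,0,0.013]])

```text
time: 23.45
tool_pos: [463.4, 169.4, 154.9]
tcp_rot: [0.992, -0.028, 0.123, 0.019]
ft_force: [-0.3, -0.2, -5.0]
width: 16.2
```

```bash
python3 tr.py
```

```text
t 23.45 yaw -0.053 slopeY -0.0307 yd top/scene [np.float64(-36.7), np.float64(-38.4)] xd [np.float64(73.5), np.float64(69.6)] area [148.0, 189.0] w [535. 129. 168.] lat -2.4 tcp [463.4 169.4 154.9] qmin 0.594
v [48.3 47.7]
v [39.6 40.6]
```

>>> servo_tool(increments=[[0,0,0,0],[0,0,0,0]])

```text
time: 23.75
tool_pos: [463.3, 169.2, 154.9]
tcp_rot: [0.992, -0.027, 0.123, 0.019]
ft_force: [-0.3, 0.3, -4.4]
width: 15.7
```

```bash
python3 tr.py
```

```text
t 23.75 yaw -0.051 slopeY -0.0312 yd top/scene [np.float64(-21.0), np.float64(-21.8)] xd [np.float64(73.4), np.float64(70.5)] area [144.0, 171.0] w [536. 145. 168.] lat -3.0 tcp [463.3 169.2 154.9] qmin 0.594
v [52.3 55.3]
v [50.3 51.5]
```

>>> servo_tool(increments=[[0,-0.5,0,0.006],[0,0,0,0]])

```text
time: 24.05
tool_pos: [463.4, 169.8, 154.9]
tcp_rot: [0.992, -0.03, 0.123, 0.019]
ft_force: [0.8, 0.0, -3.8]
width: 15.6
```

```bash
python3 tr.py
```

```text
t 24.05 yaw -0.058 slopeY -0.0296 yd top/scene [np.float64(-2.5), np.float64(-7.2)] xd [np.float64(74.8), np.float64(70.8)] area [109.0, 185.0] w [538. 163. 168.] lat -2.1 tcp [463.4 169.8 154.9] qmin 0.594
v [61.9 48.5]
v [57.1 51.9]
```

>>> servo_tool(increments=[[0,-0.4,0,0.005],[0,0,0,0]])

```text
time: 24.35
tool_pos: [463.4, 170.2, 154.9]
tcp_rot: [0.992, -0.033, 0.123, 0.018]
ft_force: [-0.8, 0.4, -5.4]
width: 15.6
```

```bash
python3 tr.py
```

```text
t 24.35 yaw -0.063 slopeY -0.0284 yd top/scene [np.float64(8.2), np.float64(6.3)] xd [np.float64(75.1), np.float64(72.1)] area [103.0, 167.0] w [539. 174. 168.] lat -2.1 tcp [463.4 170.2 154.9] qmin 0.595
v [35.5 45. ]
v [48.7 46.8]
```

>>> servo_tool(increments=[[0,0.8,0,-0.012],[0,0,0,0]])

```text
time: 24.65
tool_pos: [463.3, 169.3, 154.9]
tcp_rot: [0.992, -0.026, 0.123, 0.019]
ft_force: [0.9, -0.5, -5.1]
width: 15.9
```

```bash
python3 tr.py
```

```text
t 24.65 yaw -0.049 slopeY -0.0316 yd top/scene [np.float64(25.0), np.float64(22.7)] xd [np.float64(73.2), np.float64(71.8)] area [141.0, 182.0] w [538. 191. 168.] lat -4.7 tcp [463.3 169.3 154.9] qmin 0.594
v [56.2 54.7]
v [45.8 49.9]
```

>>> servo_tool(increments=[[0,0,0,0.003],[0,0,0,0]])

```text
time: 24.95
tool_pos: [463.4, 169.4, 154.9]
tcp_rot: [0.992, -0.028, 0.123, 0.019]
ft_force: [-0.4, 0.3, -6.0]
width: 15.8
```

```bash
python3 tr.py
```

```text
t 24.95 yaw -0.053 slopeY -0.0306 yd top/scene [np.float64(41.8), np.float64(39.1)] xd [np.float64(73.6), np.float64(72.0)] area [145.0, 181.0] w [539. 207. 168.] lat -4.5 tcp [463.4 169.4 154.9] qmin 0.594
v [56.  54.7]
v [56.1 54.7]
```

>>> servo_tool(increments=[[0,0,0,0.003],[0,0,0,0],[0,-2.2,0,0.03],[0,-2.2,0,0.03],[0,-1.9,0,0.025],[0,-1.1,0,0.015],[0,0,0,0],[0,0,0,0]])

```text
time: 25.85
tool_pos: [464.1, 176.7, 154.7]
tcp_rot: [0.989, -0.079, 0.124, 0.013]
ft_force: [0.1, 0.3, -4.2]
width: 16.1
```

```bash
python3 tr.py
```

```text
t 25.85 yaw -0.159 slopeY -0.0054 yd top/scene [np.float64(81.9), np.float64(78.8)] xd [np.float64(73.9), np.float64(71.5)] area [141.0, 161.0] w [550. 246. 168.] lat 3.1 tcp [464.1 176.7 154.7] qmin 0.597
v [44.5 44.1]
v [47.3 46.7]
```

```bash
python3 tr.py;python3 tr.py
```

```text
t 25.95 yaw -0.159 slopeY -0.0054 yd top/scene [np.float64(81.9), np.float64(78.9)] xd [np.float64(73.8), np.float64(71.6)] area [141.0, 160.0] w [550. 246. 168.] lat 3.1 tcp [464.1 176.7 154.7] qmin 0.597
v [0.5 1.6]
v [40.1 39.8]
t 26.05 yaw -0.159 slopeY -0.0053 yd top/scene [np.float64(81.9), np.float64(78.8)] xd [np.float64(73.8), np.float64(71.8)] area [141.0, 161.0] w [550. 246. 168.] lat 3.1 tcp [464.1 176.7 154.7] qmin 0.597
v [ 0.1 -0.9]
v [0.3 0.3]
```

The cell is at rest about 90–100 mm past focus towards the lens. I'll ease the paddle back about 28 mm to get more zone margin.

>>> servo_tool(increments=[[0,0.7,0,0],[0,1.4,0,0],[0,2.1,0,0],[0,2.8,0,0],[0,3.5,0,0],[0,3.5,0,0],[0,3.5,0,0],[0,3,0,0]])

```text
time: 26.95
tool_pos: [460.8, 156.1, 154.9]
tcp_rot: [0.989, -0.079, 0.124, 0.013]
ft_force: [0.3, 0.5, -4.7]
width: 15.7
```

>>> servo_tool(increments=[[0,2.5,0,0],[0,2,0,0],[0,1.5,0,0],[0,1,0,0],[0,0.5,0,0],[0,0.2,0,0],[0,0,0,0],[0,0,0,0]])

```text
time: 27.75
tool_pos: [459.6, 149.0, 154.9]
tcp_rot: [0.989, -0.079, 0.124, 0.013]
ft_force: [-0.7, 0.5, -5.5]
width: 15.6
```

```bash
python3 tr.py
python3 - <<'E'
from h import *
t=bot.grab_frame('top');f=bot.grab_frame('scene')
a=cv2.resize(t['color'][100:230,190:350],None,fx=2.4,fy=2.4,interpolation=cv2.INTER_CUBIC)
b=cv2.resize(f['color'][90:290,310:500],None,fx=2.1,fy=2.1,interpolation=cv2.INTER_CUBIC)
im=np.zeros((430,800,3),np.uint8);im[:a.shape[0],:a.shape[1]]=a;im[:b.shape[0],395:395+b.shape[1]]=b;cv2.imwrite('pics/m9.png',im)
uv,_=[None,None]
import tr
a=tr.blob(t,[550,218,168],35)[0];b=tr.blob(f,[550,218,168],50)[0];print('tri',tri([t,f],[a,b]))
E
```

```text
t 27.75 yaw -0.159 slopeY -0.0053 yd top/scene [np.float64(82.1), np.float64(78.4)] xd [np.float64(73.3), np.float64(71.9)] area [144.0, 161.0] w [545. 218. 168.] lat 0.4 tcp [459.6 149.  154.9] qmin 0.586
v [ 0.1 -0.3]
v [ 0.1 -0.3]
t 27.95 yaw -0.159 slopeY -0.0053 yd top/scene [np.float64(82.2), np.float64(78.5)] xd [np.float64(73.3), np.float64(71.9)] area [144.0, 161.0] w [545. 218. 168.] lat 0.4 tcp [459.6 148.9 154.9] qmin 0.586
v [0.2 0.5]
v [ 0.1 -0.2]
tri [543.82819948 217.11332575 167.43407471]
```

View pics/m9.png

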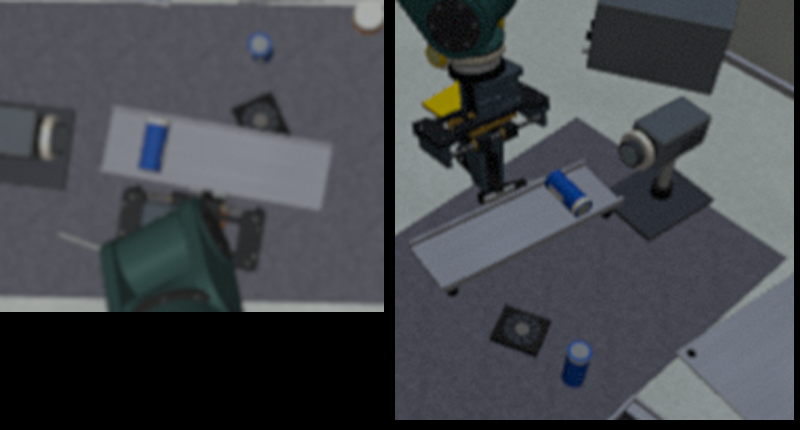

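Picture 9: the cell is at rest in the camera's half of the deck, the paddle is held up, and the bystanders are untouched. Triangulating the visible (upper) face gives z ≈ 167, so the cell's centre is at about 160. Handing in.

```bash
python3 -c "from h import *;st();bot.hand_in();st()"
```

```text
t 28.05 q [ 0.333  0.043  2.305 -0.222  0.586  2.236] pos [459.6 148.9 154.9] xang -0.1594 z [ 0.2431 -0.0446 -0.969 ] w 15.7 F [-0.9 -1.3 -4.5]
the job is handed in; nothing more can be done
the job is handed in; nothing more can be done
```

The job is handed in at 28 s of the 54 s allowed. The cell is at rest in the picture zone on the raised paddle, and the steady turn was rolled, but only after an uneven start.

- **Handling:** I took the paddle by its handle, turned it, set it down and took it again with the tool leaning about 0.25 rad. With that lean, a turn about the tool's z tips the deck. I carried it to the grey camera and tipped it to about 0.03 rad with camera feedback.
- **Final check:** The cell's centre is at about (545, 218, 160) mm. That is within 1 mm of the lens axis sideways and about 60–75 mm past focus towards the lens, with no measurable motion. The bystanders looked untouched in the last picture. The force readings I took stayed under about 10 N, and I never touched the cell.

**Not as clean as I wanted:**
- The start of the roll was uneven. It rose to about 36 mm/s, dipped to about 17–20 mm/s without stopping, then ran at about 45–57 mm/s (one turn in about 2 s) for just over one turn.
- The total roll was about 177 mm, some 12 mm more than I meant, because the cell braked later than planned.
- After it stopped I moved the paddle back 28 mm for margin, and the cell stayed put on the deck.
- On the second grasp, joint 5 reached its lower limit: it read 0.307 against the listed 0.31. The grip therefore ended 11 mm higher on the bar than intended, but it held without visible slip.
- At the end the paddle is about 0.08 rad off the camera's axis.

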